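# Lift the sterilised jar with the tongs

### The job

The little amber jar draining upside down on the dish mat has just been sterilised, so it must not be handled directly: pick up the kitchen tongs by their red handle sleeves, close the jaws on the sides of the jar and lift it, still mouth down and level, about 10 cm clear of the mat. Finish while holding it there, still, in the squeezed tongs - do not put it down or let go. Never touch the jar with the gripper or arm, do not knock it over, and leave the ramekin, measuring cup, pot lid and tub where they are.

Things in the scene. Friction and masses are not known exactly. Their poses are not given: they have to be found in the camera images.
- tongs_grip (a point): Grip point: midway between the two red handle sleeves, 17 mm above the tongs' underside, 90 mm ahead of the pivot. Axes as tongs; both points and the axes belong to the left (+y) arm. Open, the sleeves measure 63 mm over their outsides here; each is 9 mm thick, 66 mm long and 26 mm high (4 to 30 mm above the underside). Grasp across both from above.
- tongs_jaws (a point): Midway between the open jaws, 206 mm ahead of the pivot (116 mm ahead of tongs_grip), 17 mm above the tongs' underside. Red jaw heads, each a shallow V in plan, 34 mm high, 184 to 228 mm ahead of the pivot; the jar settles at the V's valley, 206 mm ahead. Open gap 77 mm at the rear edge, 92 at the valley, 86 at the tips; 101 mm over the outsides.
- tongs_arm (a joint): Squeeze of the tongs, rad: 0 open (at rest), 0.23 shut on the jar, 0.40 fully shut. The centre line's yaw is the yaw of tongs plus half this value. Sleeves 63 mm over all when open, about 42 on the jar; each mm of squeeze there narrows the jaws by 2.3 mm. The spring resists with 4 N at the sleeves from the start, 7 N on the jar: 6 to 10 mm of squeeze holds the tongs with jaws still open.
- left_jaw: Jaw head of the left arm (+y side of the tongs), described under tongs_jaws. Origin: on the pivot axis, at the tongs' underside.
- right_jaw: Jaw head of the right arm (-y side of the tongs), described under tongs_jaws. Origin: on the pivot axis, at the tongs' underside.
- tongs: Steel kitchen tongs, sprung open, 237 mm long plus a small wire hanging loop, 34 mm high, 0.13 kg, on their side: two arms side by side, squeezed together horizontally to shut the jaws. Origin: on the pivot axis (rear end), at the underside. x runs from pivot to jaws midway between the open arms, z up, y across the arms. Centre of mass within 25 mm of tongs_grip.
- jar_center (a point): Centre (half-way up) of the small amber glass jar, standing upside down on its open mouth on the mat: 50 mm high, round, body 44 mm in diameter between 13 and 47 mm above the mat, neck 37 mm in diameter below that; about 55 g. z axis up.
- jar: The same jar; origin at the centre of its lower end (its mouth), z up.
- mat: Grey hard silicone dish mat, 440 (x) by 830 (y) mm, 8 mm thick, on the blue painted ledge; fixed. Origin at the centre of its underside; its top is at height 0.008 m. Everything here stands on it.
- ramekin: White ceramic ramekin, 84 mm diameter, 45 mm high, open top. Origin at the centre of its underside. Leave alone.
- measuring_cup: Green plastic measuring cup, 62 mm diameter, 36 mm high, with a flat handle 16 mm wide at rim height that reaches 107 mm from the cup's axis along its +x. Origin at the centre of the cup's underside. Leave alone.
- pot_lid: Steel pot lid lying flat, 140 mm diameter, with a black knob on top (45 mm high in all). Origin at the centre of its underside. Leave alone.
- tub: Small white plastic tub with a shut blue lid and a white clasp on the side towards the robot, 76 (x) by 102 (y) by 55 mm high. Origin at the centre of its underside. Leave alone.
There are look-alikes about, which are no part of the job. There is more than one size of the jar; the job needs the middle-sized.

How it is judged (in metres and radians):
On the way, in this order (a step that is already met when the one before it is completed fails the run):
1. the tongs are picked up off the mat in the gripper (contact force between the fingers and tongs above 1 N and height (world z) of tongs_grip above 0.037 m), for 0.2 s.
2. both jaws are shut on the jar and it is off the mat (contact force between each of left_jaw, right_jaw and jar above 0.3 N and height (world z) of jar_center above 0.063 m), for 0.2 s.
At the end, for the whole second after the job is handed in: The gripper holds the squeezed tongs in the air and both jaws press the jar, which hangs still (under 30 mm/s), within 0.4 rad of level, its lower end at least 80 mm above the mat, carried by nothing but the jaws; the four bystanders are within 30 mm of where they were (height (world z) of jar_center above 0.113 m and angle between jar's own z axis and vertical below 0.4 rad and linear speed of jar below 0.03 m/s and contact force between each of left_jaw, right_jaw and jar above 0.3 N and contact force between the fingers and tongs above 1 N and value of joint tongs_arm above 0.12 rad and height (world z) of tongs_grip above 0.08 m and contact force between jar and the fingers below 0.1 N and contact force between jar and the arm below 0.1 N and contact force between jar and mat below 0.05 N and contact force between jar and ramekin below 0.05 N and contact force between jar and measuring_cup below 0.05 N and contact force between jar and pot_lid below 0.05 N and contact force between jar and tub below 0.05 N and distance of each of ramekin, measuring_cup, pot_lid, tub from where it was at the start of the episode below 0.03 m); the arm keeps its last pose, push and grip.
It fails at once if the gripper or arm touches the jar (contact force between jar and the fingers above 0.3 N or contact force between jar and the arm above 0.3 N).
It fails at once if the jar is knocked over (angle between jar's own z axis and vertical above 0.8 rad).
It fails at once if a bystander is shoved or tipped (distance of any of ramekin, measuring_cup, pot_lid, tub from where it was at the start of the episode above 0.03 m or angle between any of ramekin, measuring_cup, tub, pot_lid's own z axis and vertical above 0.5 rad).
It also fails if it takes over 45 s, if anything falls off the work surface, if the arm or the gripper's body presses on something with over 40 N, if the wrist force passes 120 N, or if a joint passes its speed limit or range.

### The arm

A 6-joint arm with a two-finger parallel gripper is mounted at the origin on the work surface. World frame = base frame: x ahead of the robot, y to its left, z up, the work surface at z = 0. Lengths are in m, angles in degrees, forces in N, time in s.
With the tool pointing down it reaches from about 0.25 to 0.725 m from the base axis. Payload 9.7 kg.
Tool frame: the origin (TCP) lies midway between the tips of the shut fingers; the grasp point (between the pads) lies bot.hold_point_z behind it (bot.hold_point_z is the distance from the TCP to the grasp point, in m); z points along the fingers, y is the line along which they close (so a half turn about z gives the same grasp; the last joint's range is limited). The gripper opens to 85 mm and grips with 20 to 120 N. Pads are 22 mm wide; open, the fingers measure 114 mm over their backs; the gripper's body (76 mm by 85 mm) begins 54 mm behind the grasp point. The pads swing forward as they close: fully open they stand 13 mm farther back than shut.
Start: joints at [75.917, 4.979, 10.078, 95.1, 0, 90], TCP at [0.134, 0.533, 0.231] pointing down, gripper open.
Joint ranges: [-179.16, 179.16], [-48.56, 103.87], [-65.8, 70.77], [-126.05, 130.52], [-82.76, 87.17], [-180, 180]. Speed limits (degrees/s): [127.2, 127.2, 147.25, 180, 180, 180].

### API

Orientations are given as [roll, pitch, yaw] about the fixed x, y, z axes, in that order (R = Rz(yaw) Ry(pitch) Rx(roll)).
In Python, from workcell import bot, camera, camera_model, ticket gives the robot as it stands.
- The arm moves only by the tool send_rows, never from a script. Its argument "targets" is text: rows parted by semicolons, each of 5 numbers parted by spaces: the shift along the tool's x, y, z in mm, then the turn about the tool's z in degrees, then the closure in counts, from 0 (fully open) to 255 (shut). A call has 1 to 20 rows; each row is the pose to reach, as a shift and turn from the pose commanded when the call began, along the tool's axes at that moment; what a row does not reach only later rows make up. A row lasts 1/8 s, in which the tool goes at most 62.5 mm and 10.7 degrees, less where a joint would pass 70% of its speed; a pose out of reach is approached as far as the arm can. A call with a gripper value outside its range is refused whole. The fingers move at their own pace and stop on an object; "newtons" is the grip in N (left out, the last holds). Time passes only in rows, so rows that repeat a pose let the fingers close. It gives the time, the measured TCP pose, the force, the opening and the grip force at its end, in the units of the state.
- bot.get_obs(): the state, without advancing time (a new reading comes with each control period).
- camera(name): name is "side" or "top"; returns the picture (400x640x3 uint8, blue, green, red); there is no depth.
- camera_model(name): a dict with "K" (3x3 intrinsics, pixels), "pose" (4x4, takes a point from camera to world coordinates). Camera axes: x right, y down, z forward; pixel columns grow to the right and rows downward; lengths in m; the calibration is good to about 2 mm. A picture is of the moment at which its call begins. camera_model takes no time and is no camera call.
- ticket.job_done(): hands the job in; it is judged then, once.
The state is a dict: "time": time; "q": joint angles; "qd": joint speeds; "joint_efforts": joint torques, N m; "ee_pos": TCP position; "tcp_rot": TCP orientation; "wrist_force": force on the tool from outside, world axes, zero at the start; "torque": the same for the moment, N m; "opening": finger opening in m; "grasp_force": force on a finger pad.
Only numpy, scipy, OpenCV 4.12 (cv2) and the standard library are available. Lean on these libraries where they do the work, as an engineer would, in place of code of your own. Each camera call takes 0.05 s, during which the arm holds its last target. There are 200 camera calls.

## Working session

There is one attempt and no reset: what is moved stays moved. The work goes in short steps, Python scripts to look and compute and a tool call to move; the robot and the scene stay as the last step left them, time stands still between calls to the robot, and variables do not carry over. Pictures are saved under pics/ and viewed, at most 10 in all, crops included, and the job is handed in when it is done.

Besides the shell and the picture viewer there is one more tool, called after ">>>" by a JSON object that holds its "method" and its "body", one argument or row to a line. send_rows: Moves the arm, as the interface text tells. Its arguments: {"type":"object","properties":{"targets":{"type":"string"},"newtons":{"type":"number"}},"required":["targets"]}

```bash
mkdir -p pics
python3 - <<'E'
from workcell import bot,camera,camera_model
import cv2,numpy as np
for n in("top","side"):
    cv2.imwrite(f"pics/{n}0.png",camera(n)); m=camera_model(n); print(n,np.round(m["K"],1).tolist(),np.round(m["pose"],3).tolist())
print(bot.get_obs(),bot.hold_point_z)
E
```

```text
top [[373.9, 0.0, 318.2], [0.0, 373.9, 203.4], [0.0, 0.0, 1.0]] [[0.001, -0.996, 0.089, 0.431], [-1.0, -0.001, -0.007, 0.034], [0.008, -0.089, -0.996, 0.934], [0.0, 0.0, 0.0, 1.0]]
side [[364.2, 0.0, 318.5], [0.0, 364.2, 196.6], [0.0, 0.0, 1.0]] [[0.775, -0.505, 0.38, 0.161], [-0.632, -0.614, 0.473, -0.387], [-0.005, -0.606, -0.795, 0.723], [0.0, 0.0, 0.0, 1.0]]
{'time': 0.1, 'q': array([7.59174799e+01, 5.00833696e+00, 1.00392506e+01, 9.50978576e+01,
       1.05716358e-03, 9.00017700e+01]), 'qd': array([ 0.01024696, -0.11334853,  0.18109317,  0.05660846,  0.03577927,
        0.00554143]), 'joint_efforts': array([-6.38098954e-04, -5.21562195e+01,  4.65652871e+01,  1.61666778e-02,
       -2.19455114e-05,  1.52772702e-05]), 'ee_pos': array([0.13377395, 0.53328652, 0.23065252]), 'tcp_rot': array([-1.79933056e+02, -1.05509480e-03,  1.65915709e+02]), 'wrist_force': array([ 0.48831693, -1.40232924, -0.31333352]), 'torque': array([ 0.05879418, -0.01345707, -0.04463248]), 'grasp_force': 0.0, 'opening': 0.08558301523378384} 0.0187
```

View pics/top0.png

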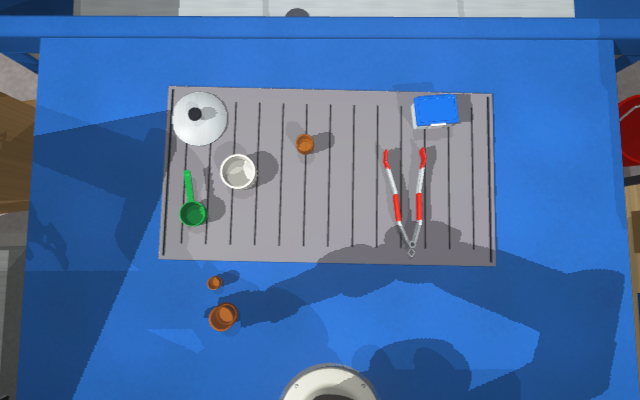

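View pics/side0.png

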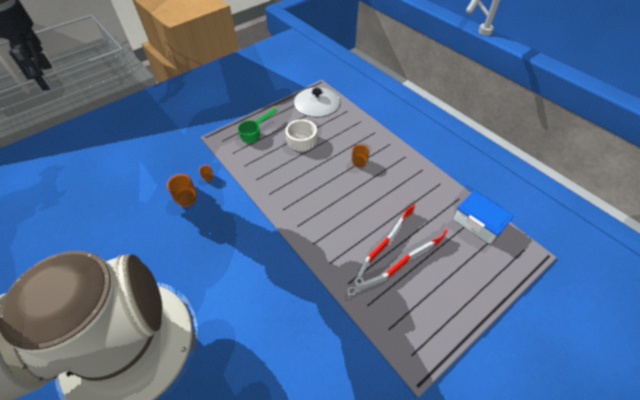

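The top view shows three amber jars: (305,144) on the mat, (215,283) small on the ledge and (223,317) large on the ledge. The one on the mat is middle-sized and looks right, so I'll measure all three. The tongs have their pivot at (411,250), sleeves at about (396,207) and (419,206), and jaws at (386,157) and (423,157).

```bash
cat > h.py <<'E'
import cv2,numpy as np
from workcell import bot,camera,camera_model
def ray(n,u,v,z):
    m=camera_model(n);P=np.array(m["pose"]);d=P[:3,:3]@np.linalg.inv(m["K"])@[u,v,1.]
    return P[:3,3]+d*(z-P[2,3])/d[2]
def blobs(im,lo,hi,amin=15):
    h=cv2.cvtColor(im,cv2.COLOR_BGR2HSV);m=cv2.inRange(h,lo,hi)
    if lo[0]==0: pass
    k,l,s,c=cv2.connectedComponentsWithStats(m)
    return m,[(s[i].tolist(),c[i],cv2.minAreaRect(np.argwhere(l==i)[:,::-1].astype(np.float32)) ) for i in range(1,k) if s[i][4]>=amin]
E
python3 - <<'E'
from h import *
for n in("top","side"):
    im=cv2.imread(f"pics/{n}0.png")
    for nm,lo,hi in(("red",(0,180,110),(5,255,255)),("red2",(174,180,110),(180,255,255)),("amber",(6,150,60),(18,255,255))):
        for s,c,r in blobs(im,lo,hi)[1]:
            z=.036 if nm[0]=="r" else .058
            print(n,nm,s,np.round(c,1),"rect",np.round(r[1],1),round(r[2]),np.round(ray(n,*c,z),4))
im=cv2.imread("pics/top0.png")
a=cv2.resize(im[120:265,280:450],None,fx=3.5,fy=3.5,interpolation=cv2.INTER_CUBIC)
b=cv2.resize(im[265:340,190:250],None,fx=3.5,fy=3.5,interpolation=cv2.INTER_CUBIC)
a[-b.shape[0]:,:b.shape[1]]=b
cv2.imwrite("pics/crop.png",a)
E
```

```text
top red [619, 95, 21, 13, 64] [627.9  99.6] rect [ 4.  23.3] 61 [ 0.7712 -0.7433  0.036 ]
top red [420, 148, 6, 19, 77] [422.6 156.2] rect [18.   4.9] 85 [ 0.6272 -0.228   0.036 ]
top red [384, 150, 6, 19, 55] [385.5 159.2] rect [18.4  4.4] 80 [ 0.6195 -0.1373  0.036 ]
top red [622, 150, 18, 14, 66] [630.5 157.5] rect [21.2  4.1] 30 [ 0.6252 -0.739   0.036 ]
top red [416, 193, 6, 27, 130] [418.4 205.9] rect [25.9  4.9] 86 [ 0.5054 -0.2151  0.036 ]
top red [393, 194, 8, 27, 120] [396.5 207.3] rect [26.   4.7] 82 [ 0.5018 -0.162   0.036 ]
top amber [296, 134, 17, 20, 271] [304.3 143.5] rect [19. 16.] 90 [0.6524 0.0603 0.058 ]
top amber [208, 277, 13, 12, 120] [213.5 282.6] rect [12. 11.] 0 [0.3258 0.2679 0.058 ]
top amber [209, 304, 28, 27, 511] [221.8 317.4] rect [23.3 29. ] 51 [0.2475 0.247  0.058 ]
side red [404, 205, 10, 12, 58] [408.4 210.7] rect [ 5.5 13.6] 56 [ 0.6235 -0.1416  0.036 ]
side red [434, 231, 12, 14, 37] [439.  238.5] rect [ 4.2 15.6] 45 [ 0.6197 -0.2341  0.036 ]
side red [369, 238, 20, 23, 122] [378.5 248.5] rect [ 4.2 27.6] 45 [ 0.5005 -0.1681  0.036 ]
side red [388, 255, 21, 20, 119] [398.2 265. ] rect [ 4.6 25.6] 50 [ 0.5044 -0.2216  0.036 ]
side amber [353, 145, 15, 22, 286] [359.7 154.9] rect [21. 14.] 90 [0.6424 0.0448 0.058 ]
side amber [200, 166, 12, 14, 119] [205.9 172.4] rect [13.9  9.3] 68 [0.3148 0.2391 0.058 ]
side amber [168, 175, 28, 31, 607] [181.8 189.5] rect [31.3 22.4] 63 [0.2454 0.2275 0.058 ]
```

View pics/crop.png

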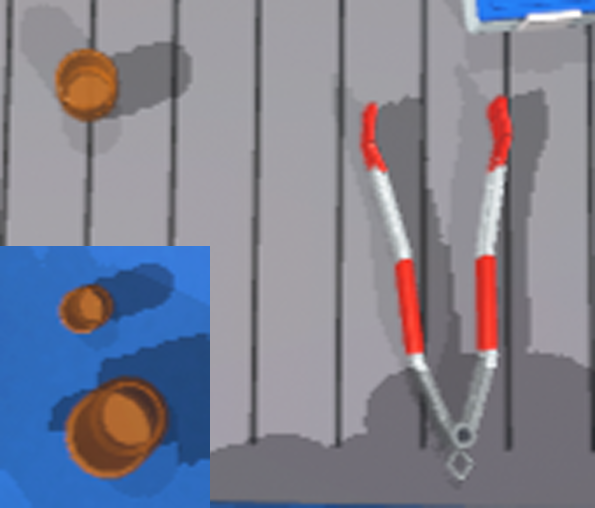

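The crop confirms the target is the jar on the mat at top-view pixel (305,144). It appears about 46 mm across and stands mouth down, at roughly (0.655, 0.059). The other two jars are clearly smaller and larger, and both are off the mat. The sleeves measure 62 mm over their outsides, which matches the description; grip point is about (0.503, -0.190) with yaw about 4°. I'll move above the sleeves now.

>>> {"method": "send_rows", "body": {
  "targets": "-534 -611 80 -18 0;-534 -611 80 -18 0;-534 -611 80 -18 0;-534 -611 80 -18 0;-534 -611 80 -18 0;-534 -611 80 -18 0;-534 -611 80 -18 0;-534 -611 80 -18 0;-534 -611 80 -18 0;-534 -611 80 -18 0;-534 -611 80 -18 0;-534 -611 80 -18 0;-534 -611 80 -18 0;-534 -611 80 -18 0;-534 -611 80 -18 0;-534 -611 80 -18 0;-534 -611 80 -18 0;-534 -611 80 -18 0",
  "newtons": 30
}}

```text
time: 2.35
ee_pos: [0.5031, -0.1885, 0.1518]
tcp_rot: [-180.0, 0.0, -176.0]
wrist_force: [0.3, -0.1, 0.1]
opening: 0.0852
grasp_force: 0.0
```

>>> {"method": "send_rows", "body": {
  "targets": "0 -1 40 0 0;0 -1 80 0 0;0 -1 105 0 0;0 -1 120 0 0;0 -1 130 0 0;0 -1 137 0 0;0 -1 141 0 0;0 -1 141 0 0;0 -1 141 0 0"
}}

```text
time: 3.48
ee_pos: [0.5034, -0.1902, 0.0108]
tcp_rot: [-180.0, 0.0, -176.1]
wrist_force: [-0.5, -0.1, -0.2]
opening: 0.0853
grasp_force: 0.0
```

Run:
```python
from h import *
a=cv2.resize(camera("side")[150:330,290:490],None,fx=3,fy=3)
cv2.imwrite("pics/s1.png",a)
```

```text
(no output)
```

View pics/s1.png

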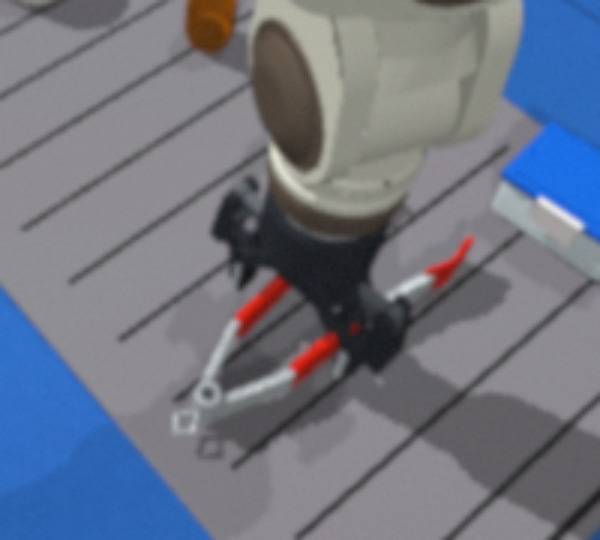

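The side crop shows the fingers straddling both sleeves, with the left finger at about (240,270) and the right at about (370,340), and no contact. I'll close in steps to about 55 mm.

>>> {"method": "send_rows", "body": {
  "targets": "0 0 0 0 60;0 0 0 0 60;0 0 0 0 75;0 0 0 0 75;0 0 0 0 85;0 0 0 0 85;0 0 0 0 85"
}}

```text
time: 4.4
ee_pos: [0.5039, -0.1902, 0.0112]
tcp_rot: [-180.0, 0.1, -176.1]
wrist_force: [0.8, 0.5, 7.8]
opening: 0.0573
grasp_force: 7.6
```

>>> {"method": "send_rows", "body": {
  "targets": "0 0 -2 0 92;0 0 -4 0 92;0 0 -10 0 92;0 0 -17 0 92;0 0 -17 0 92;0 0 -17 0 92"
}}

```text
time: 5.15
ee_pos: [0.5032, -0.1901, 0.0273]
tcp_rot: [-180.0, 0.0, -176.1]
wrist_force: [0.7, 0.0, -0.8]
opening: 0.0547
grasp_force: 4.8
```

>>> {"method": "send_rows", "body": {
  "targets": "0 0 -20 0 92;0 0 -40 0 92;0 0 -60 0 92;0 0 -80 0 92;0 0 -90 0 92;0 0 -90 0 92;0 0 -90 0 92"
}}

```text
time: 6.02
ee_pos: [0.5028, -0.19, 0.1163]
tcp_rot: [180.0, -0.1, -176.1]
wrist_force: [-0.1, -0.6, -0.8]
opening: 0.055
grasp_force: 4.8
```

Run:
```python
from h import *
t=camera("top");s=camera("side")
a=cv2.resize(t[100:280,290:470],None,fx=2.2,fy=2.2);b=cv2.resize(s[120:300,290:470],None,fx=2.2,fy=2.2)
cv2.imwrite("pics/l1.png",np.hstack([a,b]))
for lo,hi in(((0,180,110),(5,255,255)),((6,150,60),(18,255,255))):
  for n,im in(("top",t),("side",s)):
    for st,c,r in blobs(im,lo,hi,8)[1]: print(n,lo[0],st,np.round(c,1),[np.round(ray(n,*c,z),4).tolist() for z in(.09,.12)])
```

```text
top 0 [619, 95, 21, 12, 49] [628.2  99.2] [[0.7518, -0.6973, 0.09], [0.7404, -0.6713, 0.12]]
top 0 [426, 136, 9, 22, 105] [430.2 146. ] [[0.6392, -0.2303, 0.09], [0.6318, -0.2209, 0.12]]
top 0 [395, 138, 7, 22, 82] [397.5 149.1] [[0.6318, -0.1549, 0.09], [0.6246, -0.1482, 0.12]]
top 0 [622, 151, 18, 12, 51] [630.2 157.5] [[0.6135, -0.6919, 0.09], [0.607, -0.6661, 0.12]]
top 0 [405, 189, 5, 8, 35] [406.9 192.4] [[0.5316, -0.1746, 0.09], [0.528, -0.1672, 0.12]]
top 0 [407, 209, 5, 10, 45] [409. 214.] [[0.4825, -0.1782, 0.09], [0.4807, -0.1706, 0.12]]
side 0 [442, 198, 13, 16, 45] [448.  206.5] [[0.6609, -0.207, 0.09], [0.6372, -0.2155, 0.12]]
side 0 [376, 215, 20, 21, 147] [385.1 223.9] [[0.5252, -0.1528, 0.09], [0.5079, -0.1639, 0.12]]
side 0 [395, 236, 10, 13, 55] [399.3 242.3] [[0.5158, -0.2017, 0.09], [0.499, -0.2105, 0.12]]
top 6 [296, 134, 17, 20, 272] [304.3 143.6] [[0.6442, 0.0593, 0.09], [0.6366, 0.0584, 0.12]]
top 6 [208, 277, 13, 12, 121] [213.5 282.6] [[0.3296, 0.2594, 0.09], [0.3332, 0.2514, 0.12]]
top 6 [209, 304, 28, 27, 507] [221.9 317.4] [[0.2541, 0.239, 0.09], [0.2604, 0.2317, 0.12]]
side 6 [353, 145, 15, 22, 285] [359.7 155. ] [[0.6192, 0.0239, 0.09], [0.5975, 0.0044, 0.12]]
side 6 [200, 166, 12, 14, 120] [205.9 172.4] [[0.3073, 0.2089, 0.09], [0.3004, 0.1807, 0.12]]
side 6 [168, 175, 27, 31, 603] [181.8 189.5] [[0.2412, 0.1981, 0.09], [0.2374, 0.1704, 0.12]]
```

View pics/l1.png

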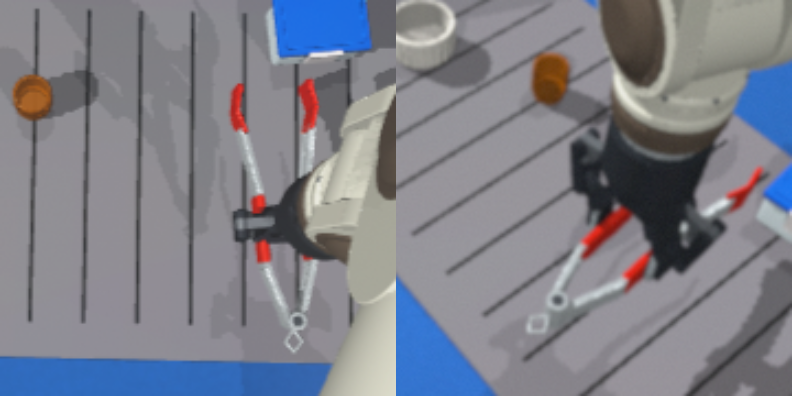

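Both views show the tongs held level, with the jaws open about 70 mm at top-crop (238,108) and (308,105). The jaw midpoint is about 120 mm ahead of the TCP. Next I'll travel to a point behind the jar and descend there.

>>> {"method": "send_rows", "body": {
  "targets": "6 30 0 0 92;12 60 0 0 92;18 95 0 0 92;25 130 0 0 92;31 165 0 0 92;37 200 0 0 92;42 225 0 0 92;45 238 0 0 92;46 244 0 0 92;46 244 0 0 92;46 244 25 0 92;46 244 50 0 92;46 244 70 0 92;46 244 83 0 92;46 244 90 0 92;46 244 91 0 92;46 244 91 0 92;46 244 91 0 92"
}}

```text
time: 8.38
ee_pos: [0.441, 0.0502, 0.0269]
tcp_rot: [180.0, 0.1, -176.1]
wrist_force: [0.4, -0.2, -1.9]
opening: 0.0553
grasp_force: 4.8
```

Run:
```python
from h import *
t=camera("top");s=camera("side")
a=cv2.resize(t[100:280,210:390],None,fx=2.2,fy=2.2);b=cv2.resize(s[90:270,270:450],None,fx=2.2,fy=2.2)
cv2.imwrite("pics/l2.png",np.hstack([a,b]))
for lo,hi,z in(((0,180,110),(5,255,255),.048),((6,150,60),(18,255,255),.055)):
  for n,im in(("top",t),("side",s)):
    for st,c,r in blobs(im,lo,hi,8)[1]:
      if 240<c[0]<450: print(n,lo[0],st,np.round(c,1),np.round(ray(n,*c,z),4))
print(ray("top",295.5,144,.055),ray("top",313,144,.055),ray("top",304.5,133.5,.055))
```

```text
top 0 [289, 174, 2, 12, 14] [289.4 179.4] [0.5676 0.0958 0.048 ]
top 0 [319, 174, 3, 11, 14] [320.1 178.7] [0.5693 0.0225 0.048 ]
side 0 [317, 156, 13, 15, 84] [323.4 162.6] [0.5611 0.0898 0.048 ]
side 0 [336, 171, 13, 15, 72] [342.6 179.1] [0.5627 0.0187 0.048 ]
side 0 [280, 187, 14, 16, 102] [286.3 194.3] [0.4298 0.0677 0.048 ]
side 0 [292, 204, 7, 10, 40] [295.7 208.2] [0.4226 0.0215 0.048 ]
top 6 [296, 134, 17, 20, 271] [304.3 143.5] [0.6531 0.0604 0.055 ]
side 6 [353, 145, 15, 22, 285] [359.7 155. ] [0.6445 0.0467 0.055 ]
[0.65197316 0.08140114 0.055     ] [0.65207954 0.0395474  0.055     ] [0.67767602 0.05998019 0.055     ]
```

View pics/l2.png

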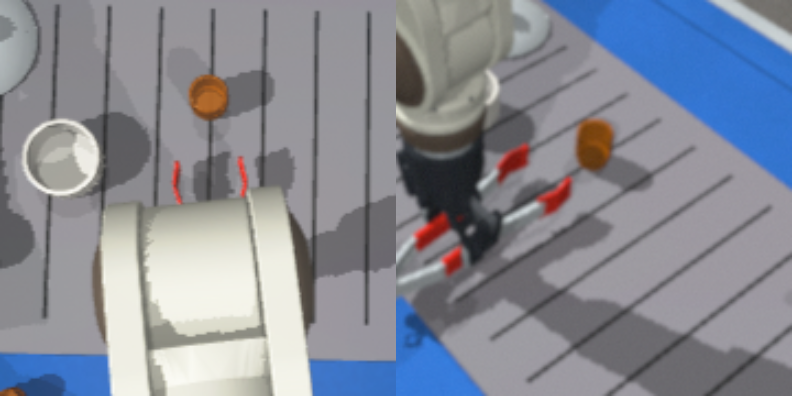

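The views show the jaws straddling the jar's line: jaw tops at top pixels (289,179) and (320,179), the jar at (304,144). The jaw midpoint is y≈0.059 and the jar y≈0.0605, with 95 mm left to advance.

>>> {"method": "send_rows", "body": {
  "targets": "-15 -1 1 0 92;-30 -2 2 0 92;-45 -3 2 0 92;-60 -3 2 0 92;-75 -4 2 0 92;-85 -5 2 0 92;-92 -5 2 0 92;-95 -5 2 0 92;-95 -5 2 0 92"
}}

```text
time: 9.6
ee_pos: [0.5357, 0.0517, 0.0243]
tcp_rot: [180.0, -0.0, -176.1]
wrist_force: [-0.1, -0.5, -1.7]
opening: 0.0548
grasp_force: 4.8
```

Run:
```python
from h import *
t=camera("top");s=camera("side")
a=cv2.resize(t[110:200,260:350],None,fx=4.4,fy=4.4);b=cv2.resize(s[110:200,310:400],None,fx=4.4,fy=4.4)
cv2.imwrite("pics/l3.png",np.hstack([a,b]))
for lo,hi,z in(((0,180,110),(5,255,255),.048),((6,150,60),(18,255,255),.055)):
  for n,im in(("top",t),("side",s)):
    for st,c,r in blobs(im,lo,hi,8)[1]:
      if 240<c[0]<450: print(n,lo[0],st,np.round(c,1),np.round(ray(n,*c,z),4))
```

```text
side 0 [345, 141, 12, 13, 53] [349.9 146.2] [0.6514 0.0904 0.048 ]
side 0 [363, 154, 13, 15, 66] [369.9 161.5] [0.6538 0.0183 0.048 ]
side 0 [311, 168, 16, 15, 104] [318.3 174.5] [0.5266 0.0674 0.048 ]
side 0 [324, 183, 7, 11, 43] [326.9 187.6] [0.5164 0.0226 0.048 ]
side 6 [351, 144, 17, 22, 278] [359.2 153.6] [0.6466 0.0509 0.055 ]
```

View pics/l3.png

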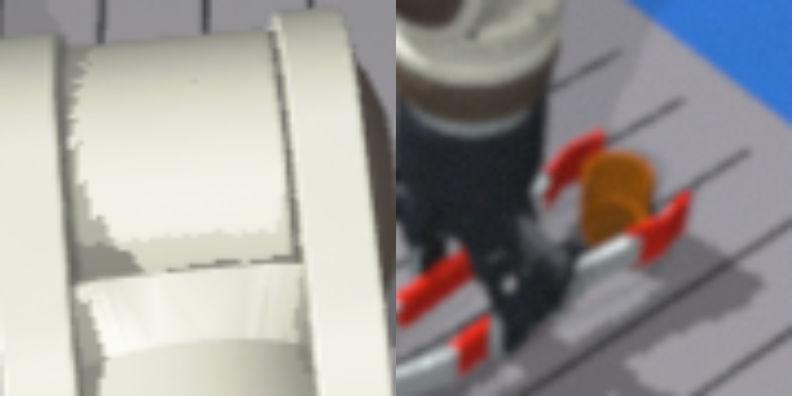

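The side crop shows the jaws on either side of the jar, with the right jaw at (660,230), the left at (575,165) and the jar between them at (615,190). I'll close gradually.

>>> {"method": "send_rows", "body": {
  "targets": "0 0 0 0 100;0 0 0 0 107;0 0 -1 0 114;0 0 -1 0 120;0 0 -1 0 125;0 0 -1 0 130;0 0 -1 0 135;0 0 -1 0 140;0 0 -1 0 145;0 0 -1 0 145;0 0 -1 0 145",
  "newtons": 30
}}

```text
time: 11.08
ee_pos: [0.5357, 0.0517, 0.0253]
tcp_rot: [180.0, -0.0, -176.1]
wrist_force: [0.5, -0.1, -1.4]
opening: 0.0431
grasp_force: 30.6
```

Stalled at 43 mm with 30 N, so the jaws are on the jar. Lifting slowly.

>>> {"method": "send_rows", "body": {
  "targets": "0 0 -2 0 150;0 0 -6 0 150;0 0 -12 0 150;0 0 -20 0 150;0 0 -30 0 150;0 0 -40 0 150;0 0 -50 0 150;0 0 -60 0 150;0 0 -70 0 150;0 0 -80 0 150;0 0 -88 0 150;0 0 -94 0 150;0 0 -98 0 150;0 0 -100 0 150;0 0 -100 0 150;0 0 -100 0 150;0 0 -100 0 150"
}}

```text
time: 13.2
ee_pos: [0.5356, 0.0517, 0.1251]
tcp_rot: [180.0, -0.0, -176.1]
wrist_force: [0.1, 0.2, -2.0]
opening: 0.0432
grasp_force: 30.7
```

Run:
```python
from h import *
t=camera("top");s=camera("side")
a=cv2.resize(t[80:200,240:360],None,fx=3.3,fy=3.3);b=cv2.resize(s[60:180,290:410],None,fx=3.3,fy=3.3)
cv2.imwrite("pics/l4.png",np.hstack([a,b]))
for n,im in(("top",t),("side",s)):
    for st,c,r in blobs(im,(6,150,60),(18,255,255),8)[1]:
      if 240<c[0]<450:
        print(n,st,np.round(c,1),[np.round(ray(n,*c,z),3).tolist() for z in(.1,.12,.13,.14,.15)])
```

```text
side [353, 114, 20, 20, 264] [362.  122.5] [[0.695, 0.097, 0.1], [0.677, 0.081, 0.12], [0.669, 0.074, 0.13], [0.66, 0.066, 0.14], [0.652, 0.058, 0.15]]
```

View pics/l4.png

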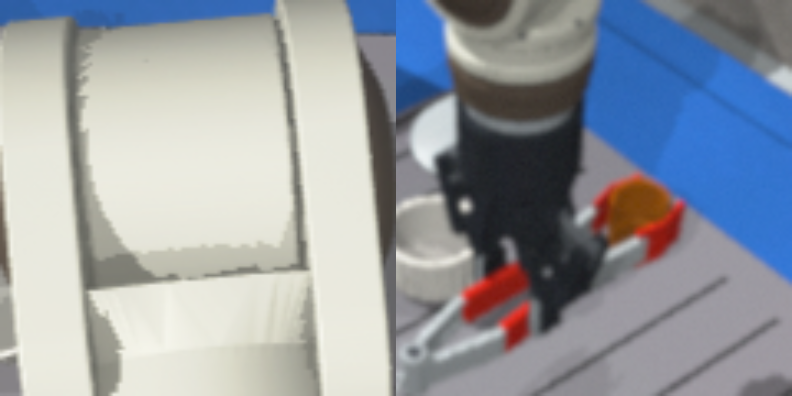

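The side crop shows the jar clamped between both jaws at (640,210), upright, with its visible centroid near z≈0.145. That puts it about 10 cm clear of the mat, and the readings are steady. Handing in.

```bash
python3 -c "
from workcell import ticket
print(ticket.job_done())"
```

```text
the job is handed in; nothing more can be done
None
```

I handed the job in with the middle-sized jar gripped in the squeezed tongs, mouth down and about 10 cm above the mat; the hand-in returned no pass/fail verdict.

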